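# Unlock the red fall cone, draw it from its pot and hold it level over the white tile

## Task

The point of the red-handled test cone is to be checked in profile against the white tile. Twist the black locking cap of its storage pot open (anticlockwise from above, as far as it goes), draw the cone straight up out of the pot, then lay it over to about level and hold it still with its point over the middle of the tile, all of it more than 120 mm above the worktop. Finish while holding it there; on the way let the cone touch nothing and disturb nothing else, and leave the blue-handled cone locked in its pot.

Things in the scene. Friction and masses are not known exactly. Their poses are not given: they have to be found in the camera images.
- pot_red: Grey storage pot of the red-handled cone, standing fast: foot 68 mm across, body 38 mm across, 50 mm high under its cap. Origin under its centre on the worktop, z up. A twin pot holds the blue-handled cone; the two may have changed places. The cone hangs upright in the 21 mm bore, point down; a keyed recess under the cap keeps it from turning.
- cap_red (a joint): Turn of the black locking cap on pot_red, rad: a knurled ring 48 mm across, 15.5 mm high, captive on the pot. Starts at 0 to 0.2 and grows anticlockwise seen from above, to a stop at 1.31. Two tabs in it lie over the cone's lugs; from 1.05 on the lugs pass. Drags with 0.05 N m, stays where left; one grasp across the ring turns it all the way.
- cap_red_top (a point): Centre of the upper rim of that cap, 63.5 mm above the worktop, on its axis. The cone's handle stands up through it.
- cone_red: Steel 30 degree test cone with a red handle, 87 mm long, about 80 g, loose. Origin at its point, z axis from point to handle. Flange 24 mm across with two lugs (35 mm over them, along its x) 36 to 41 mm from the point; round handle, 14 mm in diameter, from 52 to 86 mm. In the pot the handle shows from 2.5 to 36.5 mm above the cap's rim. Lifting it 55 mm frees it.
- cone_red_grip (a point): Middle of the graspable handle of cone_red, 70 mm from its point: 84 mm above the worktop while the cone stands in its pot.
- seat_red (a point): Where the point of cone_red is while it stands in its pot: on the pot's axis, 14 mm above the worktop.
- pot_blue: The same pot, holding the blue-handled cone; to be left alone.
- cap_blue (a joint): The same cap on pot_blue, 0 locked; to be left alone.
- cone_blue: Steel test cone (60 degrees) with a blue handle, otherwise like cone_red; to be left in its pot.
- seat_blue (a point): Where the point of cone_blue is while it stands in its pot.
- tile: Plain white ceramic tile, 120 x 120 mm, on a black rubber base 127 mm square, 9 mm high in all, loose. Origin under its centre on the worktop.
- bottle: Bystander: small brown dropper bottle, 33 mm across, 102 mm high, loose, behind and left of the tile. Origin under its centre.
- tape: Bystander: roll of black tape, 62 mm across, 19 mm high, lying left of the tile. Origin under its centre.
- mould_ring: Bystander: steel ring, 62 mm across, 35 mm high, left of the bottle. Origin under its centre.
Not all that is in view belongs to the job. What is shaped like the pot_red but purple is not meant.

How it is judged:
By the outcome, as a careful person would: the job done as asked, in the order asked, and still so for the second after the job is handed in, while the arm keeps its last pose, push and grip.
It also fails if it takes over 54 s, if anything falls off the work surface, if the arm or the gripper's body presses on something with over 40 N, if the wrist force passes 120 N, or if a joint passes its speed limit or range.

## Robot

A 6-joint arm with a two-finger parallel gripper is mounted at the origin on a cart in front of the work surface, level with it; the furniture and walls round the work are solid. World frame = base frame: x ahead of the robot, y to its left, z up, the work surface at z = 0. Lengths are in m, angles in rad, forces in N, time in s.
With the tool pointing down it reaches from about 0.275 to 0.825 m from the base axis. Payload 5.2 kg.
Tool frame: the origin (TCP) lies on the centre line of the jaws, within the pads' length; the fingertips stand 22 mm ahead of it and the grasp point (between the pads) lies 3 mm ahead of it; z points along the fingers, y is the line along which they close (so a half turn about z gives the same grasp; the last joint's range is limited). The gripper opens to 93 mm and grips with 3 to 60 N. Pads are 15 mm wide; open, the fingers measure 128 mm over their backs; the gripper's body (75 mm by 188 mm) begins 65 mm behind the grasp point.
Start: joints at [1.091, 0.259, 1.535, -0, 1.348, -0.203], TCP at [0.15, 0.529, 0.241] pointing down, gripper open.
Joint ranges: [-3.14, 3.14], [-0.91, 2.08], [0.19, 2.58], [-1.22, 4.36], [0.22, 2.71], [-3.12, 3.12]. Speed limits (rad/s): [2.57, 2.57, 3.14, 3.14, 3.14, 3.14].

## Interface

Orientations are given as a rotation vector (axis times angle).
In Python, from plant import ctrl gives the robot as it stands.
- The arm moves only by the shell command python3 -m jog 'ROWS'. ROWS is JSON, a list of rows, each a list of 3 entries, a list of its own where there are three numbers: the turn, a rotation vector about the tool's x, y, z in degrees, then the shift along the tool's x, y, z in m, then the closure, from 0 (fully open) to 1 (shut). A call has 1 to 10 rows; each row shifts and turns the commanded pose from where the row before left it, along the tool's axes as they then stand; what a row does not reach is not made up. A row lasts 1/12 s, in which the tool goes at most 41.7 mm and 7.16 degrees, less where a joint would pass 70% of its speed; a pose out of reach is approached as far as the arm can. A call with a gripper value outside its range is refused whole. The fingers move at their own pace and stop on an object; the grip force is fixed at half the most. Time passes only in rows, so rows that do not move let the fingers close. It gives the time, the measured TCP pose, the force, the opening and the grip force at its end, in the units of the state.
- ctrl.observe(): the state, without advancing time (a new reading comes with each control period).
- ctrl.capture(name): name is "scene" or "top"; returns (picture, depth): 384x512x3 uint8, red, green, blue; 384x512 float32, m along the optical axis (not along the pixel's ray), 0 where there is no reading.
- ctrl.calibration(name): a dict with "mtx" (3x3 intrinsics, pixels), "D" ([k1, k2, p1, p2, k3] as OpenCV has them; the pictures are not rectified), "view" (4x4, takes a point from world to camera coordinates). Camera axes: x right, y up, looking along -z (the intrinsics and any distortion apply to the point x, -y, -z); pixel columns grow to the right and rows downward; lengths in m; the calibration is good to about 2 mm. A picture is of the moment at which its call begins. calibration takes no time and is no camera call.
- ctrl.job_done(): hands the job in; it is judged then, once.
The state is a dict: "t": time; "joint_pos": joint angles; "qvel": joint speeds; "tau": joint torques, N m; "tool_pos": TCP position; "eef_rot": TCP orientation; "force": force on the tool from outside, world axes, zero at the start; "ft_torque": the same for the moment, N m; "grip_width": opening from 0.0 (shut) to 1.0 (fully open); "gripper_force": force on a finger pad.
Only numpy, scipy, OpenCV 4.12 (cv2) and the standard library are available. Lean on these libraries where they do the work, as an engineer would, in place of code of your own. Each camera call takes 0.05 s, during which the arm holds its last target. There are 200 camera calls.

## Working session

There is one attempt and no reset: what is moved stays moved. The work goes in short steps, Python scripts to look and compute and a shell command to move; the robot and the scene stay as the last step left them, time stands still between calls to the robot, and variables do not carry over. Pictures are saved under pics/ and viewed, at most 10 in all, crops included, and the job is handed in when it is done.

```bash
ls; mkdir -p pics; python3 - <<'E'
from plant import ctrl
import cv2,numpy as np
s=ctrl.observe();print(s)
for n in("scene","top"):
    p,d=ctrl.capture(n);cv2.imwrite(f"pics/{n}0.png",p[:,:,::-1]);np.savez(f"{n}0.npz",p=p,d=d)
    print(ctrl.calibration(n))
E
```

```text
pics
{'t': 0.0, 'joint_pos': array([ 1.09119032e+00,  2.59360660e-01,  1.53606759e+00,  7.16513426e-06,
        1.34796761e+00, -2.02796793e-01]), 'qvel': array([-1.59899544e-03, -7.77864479e-05, -3.18199555e-04,  5.85749717e-04,
        8.87521286e-04,  1.15345603e-03]), 'tau': array([ 7.66421090e-05, -4.37304926e+01, -2.84005612e+01,  7.17003504e-02,
        4.15708032e-02, -1.96633309e-04]), 'tool_pos': array([0.15005034, 0.52862572, 0.23981437]), 'eef_rot': array([-4.33342194e-01, -3.11094514e+00,  2.66500060e-03]), 'force': array([0.40056744, 0.25567085, 0.76981124]), 'ft_torque': array([-0.0045595 , -0.02138012, -0.00224664]), 'gripper_force': 0.0, 'grip_width': 0.997790203210867}
{'mtx': array([[414.46764565,   0.        , 252.07489303],
       [  0.        , 414.46764565, 196.28790729],
       [  0.        ,   0.        ,   1.        ]]), 'D': array([0.02060988, 0.        , 0.        , 0.        , 0.        ]), 'view': array([[ 0.83962234, -0.54296259,  0.01503196, -0.55476167],
       [ 0.27571418,  0.44987436,  0.84946734, -0.16154791],
       [-0.46799148, -0.70908722,  0.52742704, -0.72527424],
       [ 0.        ,  0.        ,  0.        ,  1.        ]])}
{'mtx': array([[349.02138208,   0.        , 248.97462234],
       [  0.        , 349.02138208, 188.38951692],
       [  0.        ,   0.        ,   1.        ]]), 'D': array([-0.01458658,  0.        ,  0.        ,  0.        ,  0.        ]), 'view': array([[-0.00257583, -0.99998252,  0.00532242, -0.14587203],
       [ 0.99046441, -0.0018181 ,  0.13775683, -0.6063454 ],
       [-0.13774475,  0.00562651,  0.99045178, -0.8503614 ],
       [ 0.        ,  0.        ,  0.        ,  1.        ]])}
```

View pics/scene0.png

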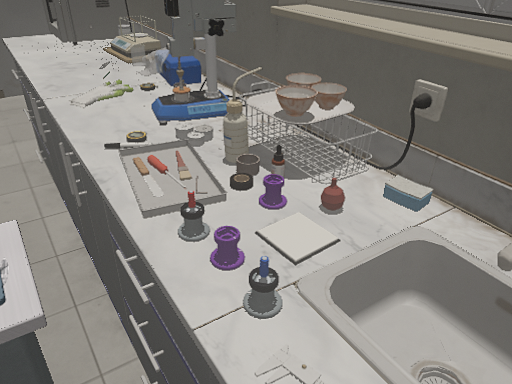

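View pics/top0.png

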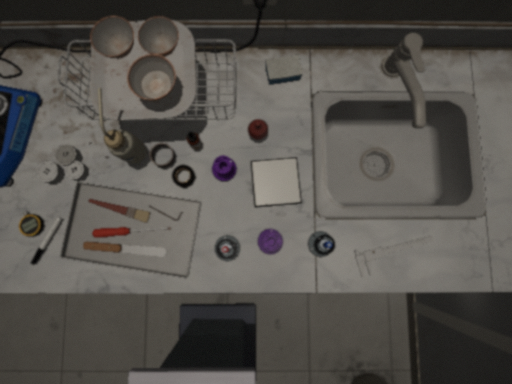

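Scene view: the red-handled cone's pot is at about (193,215), the blue one at (263,285), and the tile at (298,237). In the top view red is at (227,247), the tile at (276,182) and purple decoys at (270,241) and (224,168).

```bash
cat > h.py <<'E'
import numpy as np,cv2
from plant import ctrl
def pose(n):
    c=ctrl.calibration(n);return c["mtx"],c["D"],c["view"]
def ray(n,uv,z):
    K,D,V=pose(n);q=cv2.undistortPoints(np.float64(uv).reshape(-1,1,2),K,D)[:,0]
    R=V[:3,:3];o=-R.T@V[:3,3];d=np.c_[q[:,0],-q[:,1],-np.ones(len(q))]@R
    return o+d*((z-o[2])/d[:,2])[:,None]
def cloud(n,d):
    K,D,V=pose(n);v,u=np.mgrid[:384,:512]
    q=cv2.undistortPoints(np.float64(np.c_[u.ravel(),v.ravel()]).reshape(-1,1,2),K,D)[:,0]
    P=np.c_[q[:,0],-q[:,1],-np.ones(len(q))]*d.reshape(-1,1)
    return ((P-V[:3,3])@V[:3,:3]).reshape(384,512,3)
def proj(n,X):
    K,D,V=pose(n);X=np.atleast_2d(X)@V[:3,:3].T+V[:3,3];X=X*[1,-1,-1]
    return cv2.projectPoints(X,np.zeros(3),np.zeros(3),K,D)[0][:,0]
E
python3 - <<'E'
from h import *
S={n:np.load(n+"0.npz") for n in("scene","top")}
print("red ~",ray("top",[[227,247],[322,243],[276,182]],0.06))
for n in S:
    p,d=S[n]["p"],S[n]["d"];C=cloud(n,d);hsv=cv2.cvtColor(p,cv2.COLOR_RGB2HSV)
    print(n,"table z",np.median(C[200:260,150:300,2]))
    g=ray("top",[[227,247]],0.06)[0]
    near=np.hypot(C[...,0]-g[0],C[...,1]-g[1])<.06
    for lo,hi in((.003,.02),(.05,.06),(.06,.07),(.085,.11)):
        m=near&(C[...,2]>lo)&(C[...,2]<hi)&(d>0)
        Q=C[m]
        if len(Q): print(lo,hi,len(Q),Q.mean(0),Q.min(0),Q.max(0),(Q.min(0)+Q.max(0))/2)
    red=near&((hsv[...,0]<8)|(hsv[...,0]>172))&(hsv[...,1]>110)
    v,u=np.nonzero(red);print("red px",len(u),u.mean(),v.mean(),u.min(),u.max(),v.min(),v.max(),"top",ray(n,[[u.mean(),v.mean()]],.1)if n=="top" else "")
    # tile white
    g=ray("top",[[276,182]],0.009)[0]
    m=(np.abs(C[...,:2]-g[:2]).max(-1)<.09)&(hsv[...,1]<45)&(hsv[...,2]>(150 if n=="top" else 200))
    m=cv2.morphologyEx(m.astype(np.uint8),cv2.MORPH_OPEN,np.ones((3,3)))
    c=max(cv2.findContours(m,0,2)[0],key=cv2.contourArea)
    r=ray(n,c.reshape(-1,2),.009)[:,:2].astype(np.float32);print("tile",cv2.minAreaRect(r))
p=S["scene"]["p"];a=cv2.resize(p[180:320,150:300],None,fx=4,fy=4,interpolation=2)
b=S["top"]["p"];b=cv2.resize(b[215:275,200:350],(600,240),interpolation=2)
cv2.imwrite("pics/crop.png",cv2.convertScaleAbs(np.vstack([a[:360],b])[:,:,::-1],alpha=1.5))
E
```

```text
red ~ [[ 0.45869951 -0.09290182  0.06      ]
 [ 0.46768987 -0.32629157  0.06      ]
 [ 0.61966359 -0.21510533  0.06      ]]
scene table z 0.0011589691965500288
0.003 0.02 374 [ 0.4506439  -0.10292522  0.01035461] [ 0.42374728 -0.12337271  0.00312435] [ 0.48946637 -0.06005211  0.01983746] [ 0.45660683 -0.09171241  0.01148091]
0.05 0.06 176 [ 0.45461116 -0.09566629  0.05537834] [ 0.43208881 -0.11412853  0.0500047 ] [ 0.47872387 -0.07075302  0.05997322] [ 0.45540634 -0.09244077  0.05498896]
0.06 0.07 151 [ 0.45464311 -0.0931705   0.06278413] [ 0.43270103 -0.11343881  0.0600833 ] [ 0.48077847 -0.06605737  0.06965837] [ 0.45673975 -0.08974809  0.06487083]
0.085 0.11 62 [ 0.45540957 -0.09266093  0.0943968 ] [ 0.44981927 -0.09761487  0.08508808] [ 0.46381192 -0.08626257  0.10186693] [ 0.45681559 -0.09193872  0.0934775 ]
red px 84 191.20238095238096 199.26190476190476 188 195 191 206 top 
tile ((0.6314293742179871, -0.2175607830286026), (0.11584685742855072, 0.11622704565525055), 4.623935222625732)
top table z 0.00018675674850794134
0.003 0.02 226 [ 0.45695489 -0.09383557  0.00795939] [ 0.42129287 -0.13926359  0.00305877] [ 0.51687383 -0.05088826  0.01344738] [ 0.46908335 -0.09507593  0.00825308]
0.05 0.06 120 [ 0.45709313 -0.0874642   0.05512827] [ 0.43676644 -0.11000569  0.05004903] [ 0.47812203 -0.06571938  0.05997375] [ 0.45744424 -0.08786254  0.05501139]
0.06 0.07 111 [ 0.45358326 -0.08940394  0.06208218] [ 0.43225976 -0.11258097  0.06012138] [ 0.47813129 -0.06364412  0.06541116] [ 0.45519552 -0.08811254  0.06276627]
0.085 0.11 32 [ 0.45515632 -0.0888616   0.09778999] [ 0.4480879  -0.09507669  0.09149001] [ 0.46199879 -0.0831058   0.10253407] [ 0.45504335 -0.08909124  0.09701204]
red px 6 236.66666666666666 208.83333333333334 226 262 128 250 top [[ 0.54911147 -0.1175691   0.1       ]]
tile ((0.6276252269744873, -0.20122411847114563), (0.1094105914235115, 0.0770057812333107), 4.432109355926514)
```

View pics/crop.png

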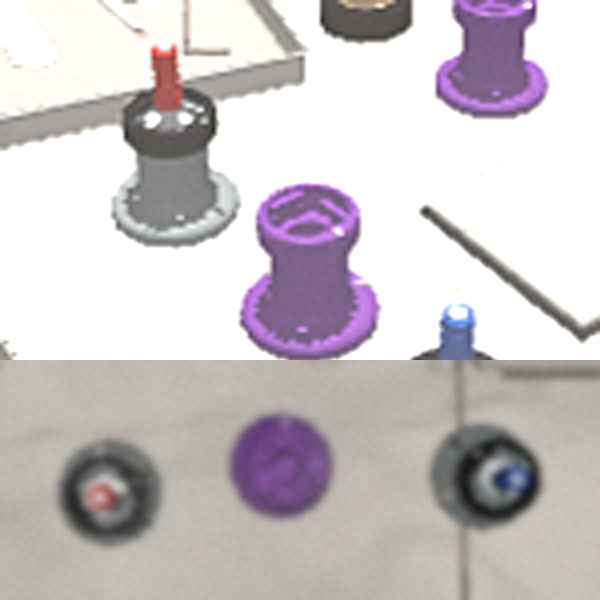

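Crop: the red cone stands in a grey pot with a black cap, the blue pot's the same, and purple is a decoy between them. The pot axis is at about (0.4555, -0.0905) and the tile centre about (0.631, -0.217). I'm moving above the red pot.

```bash
python3 -m jog '[[[0,0,0],[-0.0257,-0.0285,0],0],[[0,0,0],[-0.0257,-0.0285,0],0],[[0,0,0],[-0.0257,-0.0285,0],0],[[0,0,0],[-0.0257,-0.0285,0],0],[[0,0,0],[-0.0257,-0.0285,0],0],[[0,0,0],[-0.0257,-0.0285,0],0],[[0,0,0],[-0.0257,-0.0285,0],0],[[0,0,0],[-0.0257,-0.0285,0],0],[[0,0,0],[-0.0257,-0.0285,0],0]]'
python3 -c "
from plant import ctrl;s=ctrl.observe();print(s['joint_pos'],s['tool_pos'],s['eef_rot'])"
python3 -m jog '[[[0,0,0],[-0.0257,-0.0285,0],0],[[0,0,0],[-0.0257,-0.0285,0],0],[[0,0,0],[-0.0257,-0.0285,0],0],[[0,0,0],[-0.0257,-0.0285,0],0],[[0,0,0],[-0.0257,-0.0285,0],0],[[0,0,0],[-0.0257,-0.0285,0],0],[[0,0,0],[-0.0257,-0.0285,0],0],[[0,0,0],[-0.0257,-0.0285,0],0],[[0,0,0],[-0.0257,-0.0285,0],0]]'
python3 -m jog '[[[0,0,6.8],[0,0,0.01],0],[[0,0,6.8],[0,0,0.01],0],[[0,0,6.8],[0,0,0.01],0],[[0,0,6.8],[0,0,0.01],0],[[0,0,6.8],[0,0,0.01],0],[[0,0,0],[0,0,0],0],[[0,0,0],[0,0,0],0]]'
python3 - <<'E'
from h import *
from scipy.spatial.transform import Rotation as R
s=ctrl.observe();print(s)
r=R.from_rotvec(s['eef_rot']);print(r.as_matrix(), "tool-frame delta",r.inv().apply(np.array([.4555,-.0905,.061])-s['tool_pos']))
p,d=ctrl.capture("top");np.savez("top1.npz",p=p,d=d);a=p[150:300,170:340]
q,d=ctrl.capture("scene");np.savez("scene1.npz",p=q,d=d);b=q[100:250,120:290]
cv2.imwrite("pics/m1.png",cv2.resize(np.hstack([a,b])[:,:,::-1],(800,353)))
for i,c in(("top","top0.npz"),):
    p=np.load(c)["p"];h=cv2.cvtColor(p,cv2.COLOR_RGB2HSV)
    m=((h[...,2]>150)&(h[...,1]<60)).astype(np.uint8);m[:, :245]=0;m[:,308:]=0;m[:150]=0;m[212:]=0
    print(np.median(h[170:195,265:290],(0,1)),np.median(h[215:225,265:290],(0,1)))
    # dark pot outline in top: foot + cap
    x=p[215:280,195:260].astype(float).mean(2);print(x.min(),np.median(x))
E
```

```text
t: 0.85
tool_pos: [0.3027, 0.2174, 0.2405]
eef_rot: [0.433, 3.112, 0.0]
force: [0.3, -0.2, -0.9]
grip_width: 0.999
gripper_force: 0.0
[ 3.21064558e-01 -7.41949671e-02  1.90897677e+00  4.21700872e-06
  1.30679639e+00 -9.73500835e-01] [0.30268018 0.217431   0.24052814] [4.32524515e-01 3.11166464e+00 1.58005630e-05]
t: 1.6
tool_pos: [0.4553, -0.0927, 0.2404]
eef_rot: [-0.434, -3.111, -0.0]
force: [0.4, 0.6, -0.2]
grip_width: 0.998
gripper_force: 0.0
t: 2.18
tool_pos: [0.4546, -0.0906, 0.1902]
eef_rot: [-1.318, -2.85, 0.0]
force: [-0.3, -0.0, 0.5]
grip_width: 0.999
gripper_force: 0.0
{'t': 2.1833, 'joint_pos': array([-4.38111674e-01,  1.47162116e-01,  1.80747789e+00, -3.86327996e-05,
        1.18882231e+00, -1.14220196e+00]), 'qvel': array([ 0.00193219, -0.01404479, -0.02332007, -0.00167615,  0.00461478,
       -0.02177648]), 'tau': array([-5.53220767e-02, -3.43650198e+01, -2.56464154e+01,  2.14974792e-02,
        3.51371127e-02,  4.27548336e-01]), 'tool_pos': array([ 0.45457058, -0.09061295,  0.1901539 ]), 'eef_rot': array([-1.31840003e+00, -2.84950537e+00,  4.22883474e-05]), 'force': array([-0.27644732, -0.00388722,  0.48579528]), 'ft_torque': array([-0.02880789, -0.00435518, -0.01273397]), 'gripper_force': 0.0, 'grip_width': 0.9990107003190777}
[[-6.47350272e-01  7.62190729e-01 -1.70829103e-03]
 [ 7.62190779e-01  6.47352020e-01  7.60705469e-04]
 [ 1.68566830e-03 -8.09600776e-04 -9.99998252e-01]] tool-frame delta [-0.00073328  0.00088607  0.12915217]
[ 20.  25. 152.] [ 18.  19. 124.]
27.333333333333332 122.0
```

View pics/m1.png

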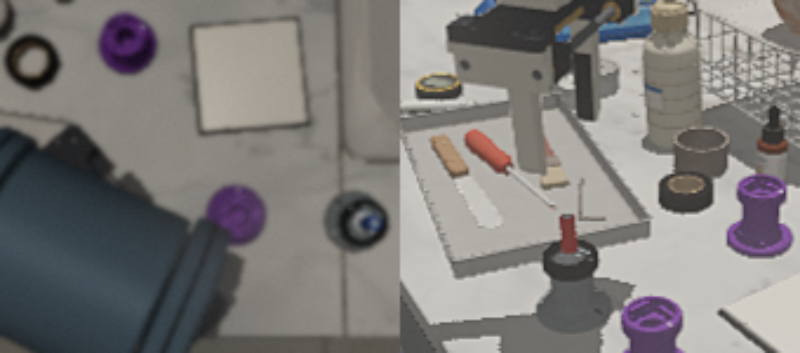

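The gripper hovers just above the red pot's handle with fingers clear. Next I refine the axis and the tile centre from the initial pictures.

```bash
python3 - <<'E'
from h import *
for n,box,zs in(("top",(195,260,215,280),.0635),("scene",(165,222,185,245),.0635)):
    p=np.load(n+"0.npz")["p"];g=p.astype(float).mean(2)
    x0,x1,y0,y1=box
    for t in (55,65,75):
        m=np.zeros(g.shape,np.uint8);m[y0:y1,x0:x1]=(g<t)[y0:y1,x0:x1]
        k,l,st,c=cv2.connectedComponentsWithStats(m);i=1+np.argmax(st[1:,4])
        q=cv2.findContours((l==i).astype(np.uint8),0,1)[0];q=max(q,key=len).reshape(-1,2)
        W=ray(n,q,zs)[:,:2].astype(np.float32)
        print(n,t,st[i],"cap rim circ",cv2.minEnclosingCircle(W), "lo plane",cv2.minEnclosingCircle(ray(n,q,.056)[:,:2].astype(np.float32)))
# predicted outlines to compare: handle in scene
p=np.load("scene0.npz")["p"].astype(int);m=(p[...,0]>p[...,1]*1.8)&(p[...,0]>60)
m[:188]=0;m[215:]=0;m[:,:180]=0;m[:,205:]=0
v,u=np.nonzero(m);print("handle px centroid",u.mean(),v.mean(),v.min(),v.max())
for a in((.4555,-.0905),(.4555,-.0925),(.4535,-.0905)):print(a,proj("scene",[[*a,.066],[*a,.083],[*a,.1]]).round(1).tolist())
p=np.load("top0.npz")["p"].astype(int);m=(p[...,0]>p[...,1]*1.25)&(p[...,0]>60);m[:235]=0;m[260:]=0;m[:,:215]=0;m[:,240:]=0
v,u=np.nonzero(m);print("top handle",len(u),u.mean(),v.mean(),ray("top",[[u.mean(),v.mean()]],.1))
# tile: dark border in top
g=np.load("top0.npz")["p"];g=g.astype(float).mean(2)
for r in(165,182,195):
    row=g[r];print(r,row[245:262].round().astype(int),row[293:308].round().astype(int))
for c in(262,275,290):
    col=g[:,c];print(c,col[150:166].round().astype(int),col[197:213].round().astype(int))
E
```

```text
top 55 [216 239  21  20 170] cap rim circ ((0.45474451780319214, -0.09149151295423508), 0.026176484301686287) lo plane ((0.4544984698295593, -0.09105098247528076), 0.02640305459499359)
top 65 [216 238  22  22 234] cap rim circ ((0.4557121992111206, -0.09273536503314972), 0.027901194989681244) lo plane ((0.4554746150970459, -0.09230561554431915), 0.028142789378762245)
top 75 [215 236  24  25 345] cap rim circ ((0.45572713017463684, -0.09251181781291962), 0.02991439774632454) lo plane ((0.4554896950721741, -0.09208013862371445), 0.03017343208193779)
scene 55 [200 207   4  10  15] cap rim circ ((0.4657481014728546, -0.11354788392782211), 0.01629224233329296) lo plane ((0.4705076813697815, -0.10338953137397766), 0.016553619876503944)
scene 65 [181 202  23  17 190] cap rim circ ((0.4520171582698822, -0.09808118641376495), 0.031035346910357475) lo plane ((0.4565550684928894, -0.08767315745353699), 0.03153473883867264)
scene 75 [181 194  23  26 248] cap rim circ ((0.45644310116767883, -0.0842178463935852), 0.0478169210255146) lo plane ((0.46105247735977173, -0.07358602434396744), 0.04858721
[... 484 characters left out ...]
118 119 118 121 120]
182 [117 112 109 107 106 103  92  80  99 130 147 152 153 151 151 152 150] [141 142 141 140 128 102  88 102 118 123 124 124 123 122 124]
195 [122 122 121 119 121 118 113 104  83  84 121 148 156 155 156 156 152] [144 142 143 142 140 133 108  86  94 112 118 118 116 119 122]
262 [112 112 113 114 112 114 114 115 113 100 100 125 143 144 144 147] [155 154 156 155 155 155 152 131  88  77 104 119 122 123 125 123]
275 [118 118 116 119 118 118 119 114 103 100 123 139 141 141 142 143] [149 149 148 147 147 141 124  84  80 107 119 121 122 118 119 116]
290 [110 112 114 117 121 117 107  91  94 124 137 141 140 140 142 139] [144 143 143 142 134 113  77  80 106 121 123 122 122 122 122 125]
```

```bash
python3 -m jog '[[[0,0,0],[-0.0007,0.0008,0.02],0],[[0,0,0],[0,0,0.02],0],[[0,0,0],[0,0,0.02],0],[[0,0,0],[0,0,0.02],0],[[0,0,0],[0,0,0.02],0],[[0,0,0],[0,0,0.02],0],[[0,0,0],[0,0,0.009],0],[[0,0,0],[0,0,0],0],[[0,0,0],[0,0,0],0]]'
python3 -m jog '[[[0,0,0],[0,0,0],0.4],[[0,0,0],[0,0,0],0.4],[[0,0,0],[0,0,0],0.4],[[0,0,0],[0,0,0],0.4],[[0,0,0],[0,0,0],0.4],[[0,0,0],[0,0,0],0.4],[[0,0,0],[0,0,0],0.4]]'
python3 -m jog '[[[0,0,0],[0,0,0],1],[[0,0,0],[0,0,0],1],[[0,0,0],[0,0,0],1],[[0,0,0],[0,0,0],1],[[0,0,0],[0,0,0],1],[[0,0,0],[0,0,0],1]]'
python3 -c "
from plant import ctrl;s=ctrl.observe();print(s['joint_pos'],s['tool_pos'],s['eef_rot'],s['force'],s['ft_torque'])"
```

```text
t: 3.03
tool_pos: [0.4565, -0.091, 0.0621]
eef_rot: [1.323, 2.849, 0.0]
force: [0.1, -0.3, 1.3]
grip_width: 1.001
gripper_force: 0.0
t: 3.62
tool_pos: [0.4562, -0.0909, 0.0618]
eef_rot: [1.324, 2.849, -0.0]
force: [1.0, -0.2, -0.9]
grip_width: 0.611
gripper_force: 0.0
t: 4.12
tool_pos: [0.4576, -0.09, 0.0618]
eef_rot: [1.325, 2.846, 0.004]
force: [4.9, 5.5, -2.6]
grip_width: 0.492
gripper_force: 29.8
[-0.43592638  0.31886715  1.95937467  0.00314502  0.86120777 -1.13760812] [ 0.45762309 -0.09002821  0.06176279] [1.324647   2.84629928 0.00374405] [ 4.87651225  5.47252907 -2.5516798 ] [ 0.81934894 -0.8850819  -0.05777046]
```

```bash
python3 -m jog '[[[0,0,0],[0,0.002,0],1],[[0,0,0],[0,0,0],1],[[0,0,0],[0,0,0],1],[[0,0,-3],[0,0,0],1],[[0,0,-5],[0,0,0],1],[[0,0,-5],[0,0,0],1],[[0,0,-5],[0,0,0],1],[[0,0,-5],[0,0,0],1]]'
python3 -c "
from plant import ctrl;s=ctrl.observe();print(s['joint_pos'],s['tool_pos'],s['force'],s['ft_torque'])"
python3 -m jog '[[[0,0,-5],[0,0,0],1],[[0,0,-5],[0,0,0],1],[[0,0,-5],[0,0,0],1],[[0,0,-5],[0,0,0],1],[[0,0,-5],[0,0,0],1],[[0,0,-5],[0,0,0],1],[[0,0,-5],[0,0,0],1],[[0,0,-5],[0,0,0],1],[[0,0,0],[0,0,0],1],[[0,0,0],[0,0,0],1]]'
python3 -c "
from plant import ctrl;s=ctrl.observe();print(s['joint_pos'],s['tool_pos'],s['eef_rot'],s['force'],s['ft_torque'])"
```

```text
t: 4.78
tool_pos: [0.4583, -0.0891, 0.0617]
eef_rot: [0.724, 3.056, 0.002]
force: [2.9, 4.2, -0.7]
grip_width: 0.49
gripper_force: 29.8
[-0.43272783  0.32037444  1.95711572  0.0021027   0.86316015 -1.53936906] [ 0.45833266 -0.08905921  0.06172251] [ 2.86019038  4.23125632 -0.66418337] [ 0.49078231 -0.52476629 -0.12037702]
t: 5.62
tool_pos: [0.4585, -0.0873, 0.0617]
eef_rot: [-0.358, 3.119, 0.006]
force: [4.3, 10.8, 0.8]
grip_width: 0.491
gripper_force: 30.0
[-0.4309903   0.32022428  1.95746637  0.00554455  0.8638378  -2.23375754] [ 0.45846285 -0.08725808  0.06169315] [-0.35768668  3.11889671  0.00559961] [ 4.25048731 10.81366239  0.83592092] [ 1.7329698 -0.8325977  0.0306021]
```

```bash
python3 -m jog '[[[0,0,0],[0.002,0.003,0],1],[[0,0,0],[0,0,0],1],[[0,0,-5],[0,0,0],1],[[0,0,-5],[0,0,0],1],[[0,0,0],[0,0,0],1],[[0,0,0],[0,0,0],1]]'
python3 -c "
from plant import ctrl;s=ctrl.observe();print(s['joint_pos'],s['tool_pos'],s['force'],s['ft_torque'])"
python3 -m jog '[[[0,0,-4],[0,0,0],1],[[0,0,0],[0,0,0],1],[[0,0,0],[0,0,0],1]]'
python3 -c "
from plant import ctrl;s=ctrl.observe();print(s['joint_pos'],s['tool_pos'],s['eef_rot'],s['force'],s['ft_torque'])"
```

```text
t: 6.12
tool_pos: [0.4582, -0.0867, 0.0618]
eef_rot: [-0.627, 3.072, -0.001]
force: [10.6, 4.3, -8.7]
grip_width: 0.487
gripper_force: 30.1
[-0.42935509  0.31678884  1.96242603  0.00426855  0.85674795 -2.40583902] [ 0.45817457 -0.08668671  0.06183862] [10.6232645   4.31247249 -8.7136447 ] [ 0.81464306 -1.79193587  0.04724792]
t: 6.37
tool_pos: [0.4577, -0.0868, 0.0619]
eef_rot: [-0.733, 3.049, -0.001]
force: [9.1, 4.0, -6.0]
grip_width: 0.489
gripper_force: 29.8
[-0.42979707  0.31654824  1.96272441  0.00396035  0.8575757  -2.47476077] [ 0.45769722 -0.08677553  0.0618604 ] [-7.32611733e-01  3.04923404e+00 -9.03697047e-04] [ 9.13024239  3.95023046 -6.02979398] [ 0.69402496 -1.45231112 -0.41765065]
```

```bash
python3 -m jog '[[[0,0,-2],[0,0,0],1],[[0,0,-2],[0,0,0],1],[[0,0,0],[0,0,0],1],[[0,0,0],[0,0,0],1]]'
python3 -c "
from plant import ctrl;s=ctrl.observe();print(s['joint_pos'],s['force'],s['ft_torque'])"
```

```text
t: 6.7
tool_pos: [0.4565, -0.0873, 0.0618]
eef_rot: [-0.839, 3.025, -0.001]
force: [5.6, 0.2, -4.5]
grip_width: 0.487
gripper_force: 30.1
[-4.30652516e-01  3.16188591e-01  1.96345359e+00  1.58820180e-03
  8.59170784e-01 -2.54338467e+00] [ 5.55116815  0.16293752 -4.4597975 ] [ 0.10503753 -0.95545936 -0.6081168 ]
```

```bash
python3 -m jog '[[[0,0,2],[0,0,0],0],[[0,0,0],[0,0,0],0],[[0,0,0],[0,0,0],0],[[0,0,0],[0,0,0],0],[[0,0,0],[0,0,0],0],[[0,0,0],[0,0,0],0],[[0,0,0],[0,0,0],0],[[0,0,0],[0,0,0],0]]'
python3 -m jog '[[[0,0,0],[0,0,-0.02],0],[[0,0,0],[0,0,-0.03],0],[[0,0,7],[0,0,-0.04],0],[[0,0,7],[0,0,-0.04],0],[[0,0,7],[0,0,-0.04],0],[[0,0,7],[0,0,-0.04],0],[[0,0,7],[0,0,0],0],[[0,0,7],[0,0,0],0],[[0,0,7],[0,0,0],0],[[0,0,5],[0,0,0],0]]'
python3 - <<'E'
from h import *
s=ctrl.observe();print(s['joint_pos'],s['tool_pos'],s['eef_rot'],s['force'])
q,d=ctrl.capture("scene");np.savez("scene2.npz",p=q,d=d)
cv2.imwrite("pics/s2.png",cv2.resize(q[170:260,140:260],(800,600))[:,:,::-1])
h=q.astype(int)
a=np.load("scene0.npz")["p"].astype(int)
for p in(a,h):
    m=(p[...,0]>p[...,1]*1.8)&(p[...,0]>60);m[:188]=0;m[215:]=0;m[:,:180]=0;m[:,205:]=0
    v,u=np.nonzero(m);print(len(u),u.mean(),v.mean())
E
```

```text
t: 7.37
tool_pos: [0.455, -0.087, 0.0617]
eef_rot: [0.791, -3.04, -0.0]
force: [-0.4, 0.8, -0.7]
grip_width: 0.983
gripper_force: 0.0
t: 8.2
tool_pos: [0.4549, -0.087, 0.272]
eef_rot: [0.685, 3.065, -0.0]
force: [0.3, 1.0, -0.0]
grip_width: 0.998
gripper_force: 0.0
[-4.30566843e-01  7.86764723e-02  1.67731712e+00 -1.53408345e-05
  1.38496719e+00 -1.56140957e+00] [ 0.45494618 -0.08703731  0.27199397] [ 6.85378975e-01  3.06528918e+00 -2.30592458e-04] [ 0.34452171  1.03825587 -0.03546164]
70 191.17142857142858 199.47142857142856
78 191.05128205128204 199.21794871794873
```

View pics/s2.png

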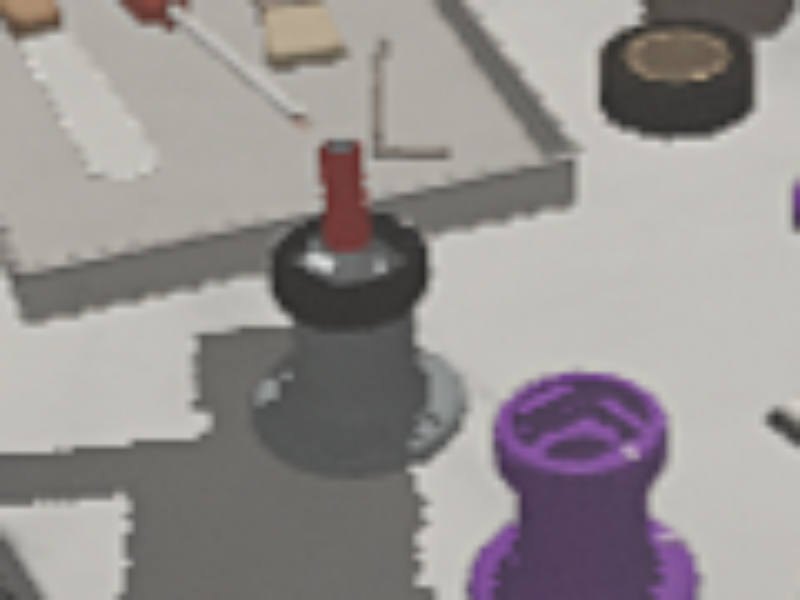

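The cap is turned and the cone still stands in its pot at the same pixels, with the handle at (191,199). Going down to grasp the handle.

```bash
python3 -m jog '[[[0,0,0],[0,0,0.03],0],[[0,0,0],[0,0,0.03],0],[[0,0,0],[0,0,0.03],0],[[0,0,0],[0,0,0.03],0],[[0,0,0],[0,0,0.03],0],[[0,0,0],[0,0,0.02],0],[[0,0,0],[0,0,0.013],0.5],[[0,0,0],[0,0,0],0.7],[[0,0,0],[0,0,0],0.7],[[0,0,0],[0,0,0],0.7]]'
python3 -m jog '[[[0,0,0],[0,0,0],0.78],[[0,0,0],[0,0,0],0.8],[[0,0,0],[0,0,0],0.82],[[0,0,0],[0,0,0],0.84],[[0,0,0],[0,0,0],1],[[0,0,0],[0,0,0],1],[[0,0,0],[0,0,0],1],[[0,0,0],[0,0,0],1]]'
python3 -c "
from plant import ctrl;s=ctrl.observe();print(s['joint_pos'],s['tool_pos'],s['force'],s['ft_torque'])"
```

```text
t: 9.08
tool_pos: [0.4557, -0.0874, 0.0895]
eef_rot: [0.674, 3.067, -0.0]
force: [-0.4, -0.5, 0.3]
grip_width: 0.766
gripper_force: 0.0
t: 9.75
tool_pos: [0.4551, -0.0871, 0.0887]
eef_rot: [0.676, 3.068, -0.0]
force: [-0.1, -0.9, -0.5]
grip_width: 0.184
gripper_force: 0.0
[-4.30528448e-01  2.73403094e-01  1.93771174e+00 -2.55942306e-05
  9.30454214e-01 -1.56750841e+00] [ 0.45505347 -0.08706965  0.08866506] [-0.1268245  -0.88805039 -0.4869078 ] [-0.00892276 -0.00188103  0.00732253]
```

```bash
python3 -m jog '[[[0,0,0],[0,0,0],1],[[0,0,0],[0,0,0],1],[[0,0,0],[0,0,0],1],[[0,0,0],[0,0,0],1]]'
python3 -c "
from plant import ctrl;s=ctrl.observe();print(s['joint_pos'],s['tool_pos'],s['force'],s['ft_torque'])"
```

```text
t: 10.08
tool_pos: [0.455, -0.087, 0.0886]
eef_rot: [-0.676, -3.068, -0.0]
force: [0.1, 1.0, -0.0]
grip_width: 0.143
gripper_force: 30.0
[-4.30552539e-01  2.73474726e-01  1.93776154e+00  8.77325102e-05
  9.30465406e-01 -1.56744950e+00] [ 0.45502298 -0.08703308  0.08861762] [ 0.05596844  0.99079286 -0.02057503] [ 0.05960441 -0.05006971 -0.01423688]
```

```bash
python3 -m jog '[[[0,0,0],[0,0,-0.003],1],[[0,0,0],[0,0,-0.003],1],[[0,0,0],[0,0,-0.004],1],[[0,0,0],[0,0,-0.004],1],[[0,0,0],[0,0,0],1]]'
python3 -c "
from plant import ctrl;s=ctrl.observe();print(s['force'],s['ft_torque'])"
```

```text
t: 10.5
tool_pos: [0.4556, -0.0873, 0.1036]
eef_rot: [0.676, 3.066, -0.001]
force: [0.7, 0.0, -1.3]
grip_width: 0.147
gripper_force: 30.0
[ 6.80935418e-01  2.76105127e-04 -1.25585235e+00] [-0.04129479  0.01546202 -0.02713787]
```

```bash
python3 -m jog '[[[0,0,0],[0,0,-0.01],1],[[0,0,0],[0,0,-0.015],1],[[0,0,0],[0,0,-0.02],1],[[0,0,0],[0,0,-0.02],1],[[0,0,0],[0,0,-0.03],1],[[0,0,0],[0,0,-0.03],1],[[0,0,0],[0,0,-0.03],1],[[0,0,0],[0,0,-0.03],1],[[0,0,0],[0,0,0],1],[[0,0,0],[0,0,0],1]]'
python3 - <<'E'
from h import *
from scipy.optimize import least_squares
s=ctrl.observe();print(s['joint_pos'],s['tool_pos'],s['force'])
q,d=ctrl.capture("scene");cv2.imwrite("pics/s3.png",cv2.resize(q[90:270,120:360],(800,600))[:,:,::-1])
Dt=[([1.0912,.25936,1.53607,1.34797],[.15005,.52863,.23981]),([.32106,-.0742,1.90898,1.3068],[.30268,.21743,.24053]),
([-.43811,.14716,1.80748,1.18882],[.45457,-.09061,.19015]),([-.43057,.07868,1.67732,1.38497],[.45495,-.08704,.27199]),([-.43055,.27347,1.93776,.93047],[.45502,-.08703,.08862])]
j=s['joint_pos'];Dt.append(([j[0],j[1],j[2],j[4]],list(s['tool_pos'])))
r=np.array([np.sqrt(max(p[0]**2+p[1]**2-.11**2,0)) for _,p in Dt]);z=np.array([p[2] for _,p in Dt]);J=np.array([a for a,_ in Dt])
print("lateral",[ -p[0]*np.sin(a[0])+p[1]*np.cos(a[0]) for a,p in Dt])
# tool down: r=a+L2 sin(j2)+L3 sin(j2+j3+c)..., z=h+L2cos(j2)+L3cos(j2+j3)
A=[];b=[]
for (a,ph) in zip(J,range(len(J))):
    q2,q23=a[1],a[1]+a[2]
    A.append([np.sin(q2),np.sin(q23),np.cos(q23),0,0]);b.append(r[ph])
    A.append([np.cos(q2),np.cos(q23),-np.sin(q23),1,0]);b.append(z[ph])
x,res,rk,_=np.linalg.lstsq(np.array(A)[:,:4],np.array(b),rcond=None)
print(x,rk,np.abs(np.array(A)[:,:4]@x-b).max())
E
```

```text
t: 11.33
tool_pos: [0.4558, -0.0874, 0.2894]
eef_rot: [0.675, 3.064, -0.001]
force: [-0.6, 0.4, -1.2]
grip_width: 0.148
gripper_force: 30.0
[-4.30541574e-01  6.81393174e-02  1.64656142e+00 -2.67981039e-05
  1.42260343e+00 -1.56746452e+00] [ 0.45583536 -0.08743752  0.28935073] [-0.55130256  0.38614465 -1.17289919]
lateral [np.float64(0.11079947867442813), np.float64(0.11080213456585399), np.float64(0.11078930627303603), np.float64(0.11079537123192579), np.float64(0.1108246794135927), np.float64(0.11079085977778243)]
[ 0.53283991  0.42665862  0.06109525 -0.12055351] 4 0.0011563995553988682
```

View pics/s3.png

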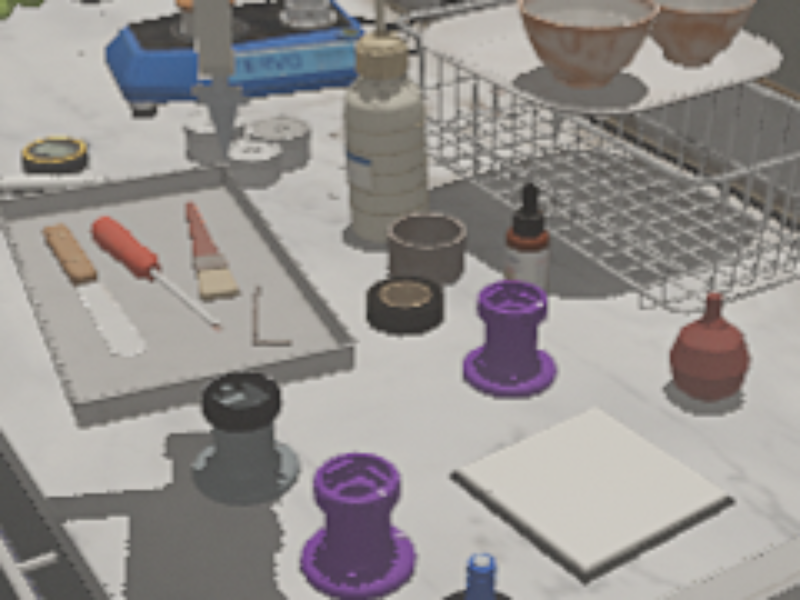

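The cone is clear of the now empty pot, with nothing disturbed; the tile sits at crop (593,493). I'll do a small sideways tilt to learn the wrist kinematics.

```bash
python3 -m jog '[[[-6,0,0],[0,0,0],1],[[-6,0,0],[0,0,0],1],[[-6,0,0],[0,0,0],1],[[0,0,0],[0,0,0],1],[[0,0,0],[0,0,0],1]]'
python3 - <<'E'
from h import *
from scipy.spatial.transform import Rotation as R
s=ctrl.observe();j=s['joint_pos'];print(j,s['tool_pos'],s['eef_rot'],s['force'])
M=R.from_rotvec(s['eef_rot']).as_matrix();p=s['tool_pos']
L2,a,b,c=0.53284,.42666,.0611,-.12055
def fk(j,d,sg=1,h=None):
    h=c+d if h is None else h
    q,r=j[1],j[1]+j[2]
    y=R.from_euler('z',j[0])
    F=y*R.from_euler('y',r)*R.from_euler('z',sg*j[3])*R.from_euler('y',j[4])
    w=y.apply([L2*np.sin(q)+a*np.sin(r)+b*np.cos(r),.1108,h+L2*np.cos(q)+a*np.cos(r)-b*np.sin(r)])
    return w+F.apply([0,0,d]),F.apply([0,0,1])
for sg in(1,-1):
    for d in np.arange(.05,.42,.05):
        P,Z=fk(j,d,sg);print(sg,round(d,2),(P-p).round(4),(Z-M[:,2]).round(3))
E
```

```text
t: 11.8
tool_pos: [0.4538, -0.0881, 0.2857]
eef_rot: [0.662, 2.969, 0.47]
force: [0.3, 0.3, -1.0]
grip_width: 0.144
gripper_force: 30.0
[-0.6723326   0.05572867  1.70964569  0.30485587  1.46066932 -1.85091939] [ 0.45382275 -0.08814591  0.28573627] [0.66219916 2.96915043 0.46967646] [ 0.28362525  0.29222425 -1.0485517 ]
1 0.05 [-0.037  -0.083  -0.0143] [ 0. -0. -0.]
1 0.1 [-0.0307 -0.069  -0.0119] [ 0. -0. -0.]
1 0.15 [-0.0243 -0.0549 -0.0094] [ 0. -0. -0.]
1 0.2 [-0.018  -0.0409 -0.007 ] [ 0. -0. -0.]
1 0.25 [-0.0116 -0.0269 -0.0046] [ 0. -0. -0.]
1 0.3 [-0.0053 -0.0129 -0.0022] [ 0. -0. -0.]
1 0.35 [0.001  0.0011 0.0003] [ 0. -0. -0.]
1 0.4 [0.0074 0.0152 0.0027] [ 0. -0. -0.]
-1 0.05 [-0.0556 -0.1063 -0.0143] [-0.372 -0.467 -0.   ]
-1 0.1 [-0.0678 -0.1156 -0.0119] [-0.372 -0.467 -0.   ]
-1 0.15 [-0.0801 -0.125  -0.0094] [-0.372 -0.467 -0.   ]
-1 0.2 [-0.0923 -0.1343 -0.007 ] [-0.372 -0.467 -0.   ]
-1 0.25 [-0.1045 -0.1436 -0.0046] [-0.372 -0.467 -0.   ]
-1 0.3 [-0.1168 -0.1529 -0.0022] [-0.372 -0.467 -0.   ]
-1 0.35 [-0.129  -0.1622  0.0003] [-0.372 -0.467 -0.   ]
-1 0.4 [-0.1413 -0.1716  0.0027] [-0.372 -0.467 -0.   ]
```

```bash
cat > k.py <<'E'
from h import *
from scipy.spatial.transform import Rotation as R
from scipy.optimize import least_squares
L2,a,b,c,d=0.53284,.42666,.0611,-.12055,.346
LO=np.array([-3.14,-.91,.19,-1.22,.22,-3.12]);HI=np.array([3.14,2.08,2.58,4.36,2.71,3.12])
def fk(j,off):
    q,r=j[1],j[1]+j[2];y=R.from_euler('z',j[0])
    F=y*R.from_euler('y',r)*R.from_euler('z',j[3])*R.from_euler('y',j[4])
    w=y.apply([L2*np.sin(q)+a*np.sin(r)+b*np.cos(r),.1108,c+d+L2*np.cos(q)+a*np.cos(r)-b*np.sin(r)])
    return w+F.apply([0,0,d]),F*R.from_euler('z',j[5]+off)
def off(s):
    j=s['joint_pos'];F=fk(j,-j[5])[1];return (F.inv()*R.from_rotvec(s['eef_rot'])).as_rotvec()[2]-j[5]
def ik(P,Q,j0,o):
    f=lambda j:np.r_[(fk(j,o)[0]-P)*5,(fk(j,o)[1].inv()*Q).as_rotvec()]
    m=least_squares(f,np.clip(j0,LO+1e-6,HI-1e-6),bounds=(LO,HI));return m.x,np.abs(m.fun).max()
E
python3 - <<'E'
from k import *
s=ctrl.observe();o=off(s);print("off",o,(fk(s['joint_pos'],o)[0]-s['tool_pos']).round(4))
Q=R.from_rotvec(s['eef_rot']);z=Q.as_matrix()[:,2];print("tilt from down",np.degrees(np.arccos(-z[2])))
P=s['tool_pos'].copy();P0=P;j=s['joint_pos']
for i in range(12):
    Q=Q*R.from_rotvec([np.radians(-6),0,0]);j,e=ik(P,Q,j,o);print("turn",i+1,j.round(2),round(e,4))
h=Q.as_matrix()[:,2];print("heading",h)
T=np.array([.63,-.217,.27])-.0746*np.array([h[0],h[1],0]);d_=T-P
print("shift tool",Q.inv().apply(d_))
for f in np.linspace(0,1,7)[1:]:
    j,e=ik(P0+f*d_,Q,j,o);print("shift",j.round(2),round(e,4))
E
```

```text
off 1.5707963267948963 [0.0005 0.     0.0001]
tilt from down 17.923077319919066
turn 1 [-0.75  0.07  1.73  0.4   1.49 -1.94] 0.0
turn 2 [-0.82  0.08  1.75  0.48  1.53 -2.03] 0.0
turn 3 [-0.88  0.11  1.77  0.56  1.56 -2.1 ] 0.0
turn 4 [-0.94  0.14  1.8   0.63  1.61 -2.18] 0.0
turn 5 [-0.99  0.18  1.82  0.69  1.65 -2.24] 0.0
turn 6 [-1.03  0.23  1.84  0.74  1.69 -2.31] 0.0
turn 7 [-1.06  0.28  1.86  0.79  1.73 -2.37] 0.0
turn 8 [-1.09  0.33  1.88  0.83  1.78 -2.43] 0.0
turn 9 [-1.11  0.39  1.89  0.87  1.82 -2.48] 0.0
turn 10 [-1.13  0.45  1.91  0.91  1.86 -2.53] 0.0
turn 11 [-1.14  0.52  1.92  0.94  1.91 -2.59] 0.0
turn 12 [-1.14  0.59  1.94  0.97  1.95 -2.64] 0.0
heading [ 0.42428006  0.90552998 -0.00137277]
shift tool [-0.2142724  -0.0149489  -0.11651101]
shift [-1.12  0.63  1.83  1.    1.98 -2.58] 0.0
shift [-1.11  0.68  1.73  1.04  2.   -2.52] 0.0
shift [-1.1   0.73  1.62  1.07  2.02 -2.46] 0.0
shift [-1.09  0.79  1.5   1.11  2.04 -2.4 ] 0.0
shift [-1.08  0.84  1.38  1.14  2.07 -2.33] 0.0
shift [-1.07  0.9   1.25  1.19  2.09 -2.25] 0.0
```

```bash
python3 -m jog '[[[-6,0,0],[0,0,0],1],[[-6,0,0],[0,0,0],1],[[-6,0,0],[0,0,0],1],[[-6,0,0],[0,0,0],1],[[-6,0,0],[0,0,0],1],[[-6,0,0],[0,0,0],1]]'
python3 -m jog '[[[-6,0,0],[0,0,0],1],[[-6,0,0],[0,0,0],1],[[-6,0,0],[0,0,0],1],[[-6,0,0],[0,0,0],1],[[-6,0,0],[0,0,0],1],[[-6,0,0],[0,0,0],1],[[0,0,0],[0,0,0],1],[[0,0,0],[0,0,0],1]]'
python3 - <<'E'
from k import *
s=ctrl.observe();Q=R.from_rotvec(s['eef_rot']);h=Q.as_matrix()[:,2];print(s['joint_pos'],s['force'],h)
T=np.array([.63,-.217,.29])-.0746*np.array([h[0],h[1],0]);print(Q.inv().apply(T-s['tool_pos']))
E
```

```text
t: 12.3
tool_pos: [0.455, -0.0863, 0.2873]
eef_rot: [0.566, 2.576, 1.315]
force: [-0.6, 0.4, -2.0]
grip_width: 0.143
gripper_force: 30.0
t: 12.97
tool_pos: [0.4551, -0.0859, 0.286]
eef_rot: [0.44, 1.986, 1.986]
force: [0.5, 0.1, -0.4]
grip_width: 0.148
gripper_force: 30.0
[-1.12925265  0.58419471  1.93514255  0.97084854  1.95443474 -2.63369708] [ 0.5273422   0.07041191 -0.39141555] [ 0.41693469  0.90893587 -0.00102502]
[-0.21362619  0.00520072 -0.1208583 ]
```

```bash
python3 -m jog '[[[0,0,0],[-0.027,0,-0.015],1],[[0,0,0],[-0.027,0,-0.015],1],[[0,0,0],[-0.027,0,-0.015],1],[[0,0,0],[-0.027,0,-0.015],1],[[0,0,0],[-0.027,0,-0.015],1],[[0,0,0],[-0.027,0,-0.015],1],[[0,0,0],[-0.027,0,-0.015],1],[[0,0,0],[-0.025,0,-0.015],1],[[0,0,0],[0,0,0],1],[[0,0,0],[0,0,0],1]]'
python3 - <<'E'
from k import *
s=ctrl.observe();Q=R.from_rotvec(s['eef_rot']);h=Q.as_matrix()[:,2];print(s['joint_pos'],s['force'],h)
T=np.array([.63,-.217,.29])-.0746*np.array([h[0],h[1],0]);print(Q.inv().apply(T-s['tool_pos']))
q,d=ctrl.capture("scene");t,d2=ctrl.capture("top")
cv2.imwrite("pics/f.png",np.vstack([cv2.resize(q[90:290,150:450],(600,300)),cv2.resize(t[100:290,160:440],(600,300))])[:,:,::-1])
P=s['tool_pos']+h*.0746;print("pred point",P,proj("scene",[P]),proj("top",[P]))
E
```

```text
t: 13.8
tool_pos: [0.5995, -0.2851, 0.2888]
eef_rot: [0.434, 1.988, 1.977]
force: [-0.4, -0.2, -0.2]
grip_width: 0.147
gripper_force: 30.0
[-1.06829114  0.87734526  1.23954637  1.19921687  2.10053206 -2.22241515] [-0.37915678 -0.20773677 -0.23236783] [ 0.41830839  0.90828948 -0.00532043]
[8.23901612e-04 1.18823746e-03 3.54944409e-05]
pred point [ 0.63073291 -0.21738357  0.28841663] [[308.55258292 103.55976661]] [[287.14728865 157.12170787]]
```

View pics/f.png

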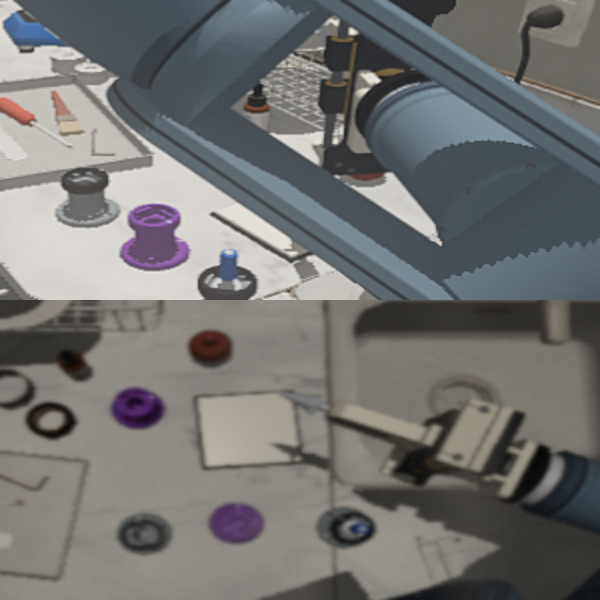

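The arm now holds the cone level over the tile, with the tip at about (278,391) in the lower (top-camera) panel. All the other objects look undisturbed. I'll measure the tip precisely in the top view.

```bash
python3 - <<'E'
from k import *
t,d=ctrl.capture("top");cv2.imwrite("pics/g.png",cv2.resize(t[135:210,245:345],(800,600),interpolation=cv2.INTER_CUBIC)[:,:,::-1])
C=cloud("top",d);m=(C[...,2]>.2)&(d>0);m[:,330:]=0;m[:130]=0;m[215:]=0
v,u=np.nonzero(m);k=np.argsort(u)[:8];print(np.c_[u,v][k].tolist(),C[v[k],u[k]].round(3).tolist())
print("tile",ray("top",[[275.5,181.6]],.007))
E
```

```text
[[102, 130], [103, 130], [103, 131], [103, 132], [104, 131], [104, 133], [104, 132], [104, 130]] [[0.707, 0.164, 0.215], [0.707, 0.162, 0.214], [0.706, 0.163, 0.212], [0.705, 0.165, 0.207], [0.705, 0.16, 0.213], [0.702, 0.161, 0.209], [0.704, 0.161, 0.21], [0.708, 0.161, 0.211]]
tile [[ 0.62910161 -0.21824443  0.007     ]]
```

View pics/g.png

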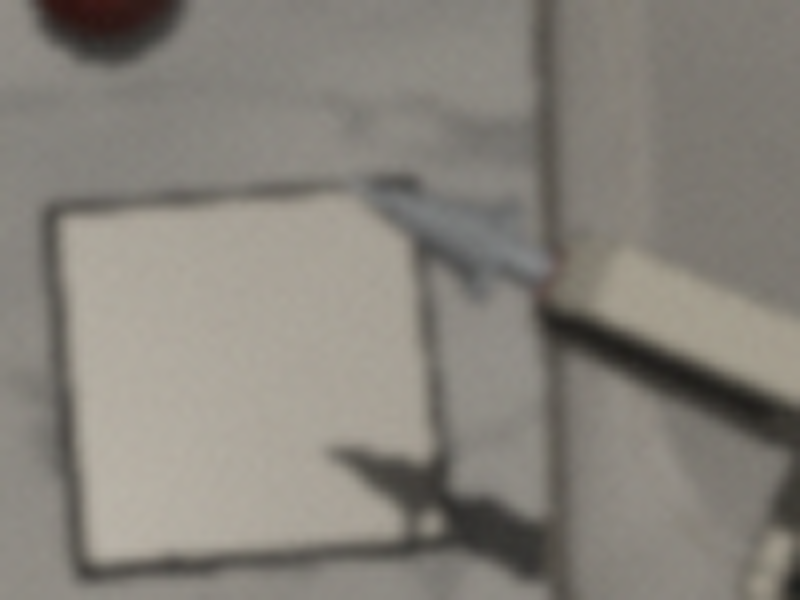

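The zoom shows the tip at about (289,157) in the full picture, 2–3 mm to the right of the prediction. A small correction, then settle.

```bash
python3 -m jog '[[[0,0,0],[0.001,0,0.0025],1],[[0,0,0],[0,0,0],1],[[0,0,0],[0,0,0],1],[[0,0,0],[0,0,0],1],[[0,0,0],[0,0,0],1],[[0,0,0],[0,0,0],1],[[0,0,0],[0,0,0],1],[[0,0,0],[0,0,0],1]]' && python3 -c "
from plant import ctrl;s=ctrl.observe();print(s['qvel'].round(3),s['tool_pos']);print(ctrl.job_done())"
```

```text
t: 14.62
tool_pos: [0.5989, -0.2833, 0.2875]
eef_rot: [0.437, 1.981, 1.982]
force: [0.1, 0.1, -1.1]
grip_width: 0.144
gripper_force: 30.0
[ 0.001  0.    -0.001  0.002 -0.     0.   ] [ 0.59887418 -0.2833104   0.28754652]
the job is handed in; nothing more can be done
None
```

I turned the red pot's cap to its stop, drew the cone straight up and handed the job in at 14.6 s, with the cone held level about 0.29 m up and its point over the tile's middle, to within a few mm by my measurements; nothing else looked disturbed in the pictures.

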